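# Load, latch and focus the slide scanner

### The arm

A 7-joint arm with a two-finger parallel gripper is mounted at the origin on the work surface. World frame = base frame: x ahead of the robot, y to its left, z up, the work surface at z = 0. Lengths are in mm, angles in degrees, forces in N, time in s.
With the tool pointing down it reaches from about 375 to 925 mm from the base axis. Payload 3.1 kg.
Tool frame: the origin (TCP) lies midway between the tips of the shut fingers; the grasp point (between the pads) lies manip.grip_depth behind it (manip.grip_depth is the distance from the TCP to the grasp point, in mm); z points along the fingers, y is the line along which they close (so a half turn about z gives the same grasp; the last joint's range is limited). The gripper opens to 85 mm and grips with 20 to 120 N. Pads are 22 mm wide; open, the fingers measure 114 mm over their backs; the gripper's body (76 mm by 85 mm) begins 54 mm behind the grasp point. The pads swing forward as they close: fully open they stand 13 mm farther back than shut.
Start: joints at [-71.551, 21.939, 2.515, 91.553, -1.026, 66.532, -2.859], TCP at [264.904, 593.573, 231.269] pointing down, gripper open.
Joint ranges: [-149.38, 149.38], [-23.57, 123.04], [-84.95, 90], [0, 143.3], [-89.99, 269.99], [3.08, 112.72], [-163.45, 163.45]. Speed limits (degrees/s): [159.86, 159.86, 180, 180, 180, 180, 180].

### API

Orientations are given as [roll, pitch, yaw] about the fixed x, y, z axes, in that order (R = Rz(yaw) Ry(pitch) Rx(roll)).
In Python, from cell import sensors, eyes, ticket, manip gives the robot as it stands.
- The arm moves only by the tool apply_moves, never from a script. Its argument "deltas" is a list of rows, each a list of 6 numbers: the shift along the tool's x, y, z in m, then the turn, a rotation vector about the tool's x, y, z in rad. In form: [[dx, dy, dz, ax, ay, az], ...]. A call has 1 to 12 rows; each row is the pose to reach, as a shift and turn from the pose commanded when the call began, along the tool's axes at that moment; what a row does not reach only later rows make up. A row lasts 1/8 s, in which the tool goes at most 62.5 mm and 10.7 degrees, less where a joint would pass 70% of its speed; a pose out of reach is approached as far as the arm can. A call with a gripper value outside its range is refused whole. "gripper" is the finger opening in m, from 0 to 0.0854, set as the call begins (left out, the last holds). The fingers move at their own pace and stop on an object; "force" is the grip in N (left out, the last holds). Time passes only in rows, so rows that repeat a pose let the fingers close. It gives the time, the measured TCP pose, the force, the opening and the grip force at its end, in the units of the state.
- sensors.read_state(): the state, without advancing time (a new reading comes with each control period).
- eyes.get_image(name): name is "side" or "top" or "wrist"; returns a dict with "color" (480x640x3 uint8, blue, green, red), "K" (3x3 intrinsics, pixels), "R" (3x3) and "t" (3): a world point X has camera coordinates R X + t. Camera axes: x right, y down, z forward; pixel columns grow to the right and rows downward; lengths in mm; the calibration is good to about 2 mm. A picture is of the moment at which its call begins. There is no depth.
- ticket.finish_job(): hands the job in; it is judged then, once.
The state is a dict: "clock": time; "q": joint angles; "qd": joint speeds; "joint_efforts": joint torques, N m; "position": TCP position; "tool_rot": TCP orientation; "ft_force": force on the tool from outside, world axes, zero at the start; "wrist_torque": the same for the moment, N m; "gripper_width": finger opening in mm; "grip_force": force on a finger pad.
Only numpy, scipy, OpenCV 4.12 (cv2) and the standard library are available. Lean on these libraries where they do the work, as an engineer would, in place of code of your own. Each camera call takes 0.05 s, during which the arm holds its last target. There are 200 camera calls.

### The job

Get the slide scanner ready: slide the blue slide carrier along its channel until it is fully home against the end stop, then swing the latch bar over behind the carrier's yellow rib and down until it rests fully in its brass catch. Only after that, turn the black focus knob on the separate pod until its white pointer lines up with the green index mark. Leave the other things on the bench where they are.

Things in the scene. Friction and masses are not known exactly. Their poses are not given: they have to be found in the camera images.
- scanner: Slide scanner, fixed. Origin: centre of the underside of its dark deck (200 x 210 mm, top at z = 25 mm); x runs along the channel to the end stop, y left. Channel on the deck along y = 0, 68 mm wide, rails' tops at z = 33 mm, face of the aluminium end stop at x = 85 mm. Ivory housing from x = 97 to 167 mm, 75 mm high. Offsets 'in S' below are in this frame.
- carrier: Loose blue slide carrier in the channel, two glass slides on it, 120 (x) x 64 (y) x 12 mm high, 0.2 kg. Origin: centre of its underside; x toward the end stop. Starts 30 to 55 mm short of home. Fully home (front edge at the stop) its origin is at x = 25, y = 0, z = 25 mm in S. If it is not home, its rib blocks the latch or the latch shuts on the wrong side of the rib.
- carrier_rib (a point): Middle of the top of the carrier's yellow rib: a block 14 mm thick in x, 44 mm long in y, 26 mm high above the carrier plate (top at z = 63 mm in S), flush with the carrier's rear edge. Its rear face (7 mm to -x of this point) can be pushed, or it can be pinched.
- latch (a joint): Angle of the latch bar about its hinge, rad. 0: shut, lying level across the channel in its catch. Grows as it swings up; 1.57: upright; limit 2.0 (leaning outward, to +y). A stiff hinge: it stays where it is left, needs about 2 to 3 N at its end.
- latch_hinge (a point): Hinge axis of the latch, along the scanner's x, at x = -45, y = 95, z = 58 mm in S, in a steel bracket that rises to z = 69 mm. The steel bar (12 x 12 mm, 200 mm long) moves in the plane x = -45 mm in S; shut, it runs from here to -y, level, centre line at z = 58 mm.
- latch_grip (a point): Point to hold on the red peg at the bar's free end: round, 16 mm in diameter, parallel to the hinge axis and 200 mm from it, sticking out 62 mm from the bar's centre line to the scanner's -x. This point is on the peg's axis, 42 mm from the bar. Shut it is at x = -87, y = -105, z = 58 mm in S (33 mm over the deck's top).
- catch (a point): Seat of the brass forked catch, at x = -45, y = -80, z = 52 mm in S (the bar's underside rests here); two prongs, 16 mm long in y and 5 mm thick, rise to z = 68 mm either side of the bar.
- pod: Focus pod, fixed: ivory box 110 x 110 mm, 34 mm high. Origin: centre of its underside, the knob's axis stands on it along z. The green index mark lies toward its x axis.
- knob (a joint): Angle of the focus knob, rad, growing clockwise seen from above, range 0 to 2.4. The pointer is on the green index mark at 1.2. Starts between 0.05 and 0.55. Stays where it is left (0.08 N m of friction).
- knob_grip (a point): On the knob's axis, 60 mm above the bench, at the height to grip. The knob is a black disc of 68 mm diameter (z 35 to 45 mm) carrying a grip bar 64 mm long, 16 mm wide and 26 mm high (z 45 to 71 mm); the bar points from the axis to the pointer.
- pointer (a point): Outer end of the white pointer line on top of the knob's grip bar, 32 mm from the axis.
- index (a point): Middle of the green index mark on the pod's top, 46 mm from the knob's axis.
- dish: Bystander: closed petri dish, 90 mm diameter, 16 mm high, loose, beyond the pod. Origin under its centre.
- slide_box: Bystander: green slide box 90 x 36 x 30 mm, loose, on the scanner's left (+y) side. Origin under its centre.
- bottle: Bystander: amber bottle, 60 mm diameter, 120 mm high, loose, beyond the pod. Origin under its centre.
- beaker: Bystander: clear beaker, 72 mm diameter, 90 mm high, loose, on the near side of the pod. Origin under its centre.
- mouse: Bystander: black computer mouse 105 x 60 x 31 mm, loose, near the robot. Origin under its centre.
Mind the look-alikes: they are no part of the job. Leave any red look-alike of the pod alone.

How it is judged:
By the outcome, as a careful person would: the job done as asked, in the order asked, and still so for the second after the job is handed in, with the robot touching nothing.
It also fails if it takes over 59 s, if anything falls off the work surface, if the arm or the gripper's body presses on something with over 40 N, if the wrist force passes 120 N, or if a joint passes its speed limit or range.

## Working session

There is one attempt and no reset: what is moved stays moved. The work goes in short steps, Python scripts to look and compute and a tool call to move; the robot and the scene stay as the last step left them, time stands still between calls to the robot, and variables do not carry over. Pictures are saved under pics/ and viewed, at most 12 in all, crops included, and the job is handed in when it is done.

Besides the shell and the picture viewer there is one more tool, called after ">>>" as name(argument=value, ...), one argument or row to a line, values as JSON. apply_moves: Moves the arm, as the interface text tells. Its arguments: {"type":"object","properties":{"deltas":{"type":"array"},"gripper":{"type":"number"},"force":{"type":"number"}},"required":["deltas"]}

```bash
mkdir -p pics; ls; python3 - <<'E'
from cell import sensors,eyes,manip
import cv2,numpy as np
print(manip.grip_depth); s=sensors.read_state(); print(s)
for n in("side","top"):
    d=eyes.get_image(n); cv2.imwrite(f"pics/{n}0.png",d["color"]); np.savez(f"pics/{n}0.npz",**d); print(n,d["K"].tolist(),(-d["R"].T@d["t"]).tolist(),d["R"].round(3).tolist())
E
```

```text
pics
18.700000000000003
{'clock': 0.0, 'q': array([-71.55241335,  21.99116053,   2.50905369,  91.65069758,
        -1.02512288,  66.53177221,  -2.85887048]), 'qd': array([ 0.04724545,  0.00659479,  0.17057677, -0.05892067,  0.01761525,
       -0.06415676,  0.02226032]), 'joint_efforts': array([ 1.20651193e-04, -4.33458638e+01,  1.02464497e+00, -2.49512368e+01,
        1.06143829e-02,  1.12056040e-02,  1.12856080e-05]), 'position': array([264.50204985, 592.70057192, 229.88233688]), 'tool_rot': array([-1.79849003e+02,  7.59432495e-03,  1.55956083e+02]), 'ft_force': array([ 0.18726558, -0.05464067, -0.34586901]), 'wrist_torque': array([ 0.00690572, -0.03502102,  0.00431308]), 'grip_force': 0.0, 'gripper_width': 85.2807340293902}
side [[489.2478950411125, 0.0, 322.33852485801395], [0.0, 489.2478950411125, 245.5657728960021], [0.0, 0.0, 1.0]] [401.64982089216034, -808.4539751901152, 918.0506493963851] [[0.994, -0.113, 0.008], [-0.076, -0.712, -0.698], [0.085, 0.692, -0.716]]
top [[438.4014375081123, 0.0, 318.8279401000247], [0.0, 438.4014375081123, 238.91749138820242], [0.0, 0.0, 1.0]] [418.6755386366562, 22.040411341008486, 931.537543649523] [[-0.006, -1.0, 0.018], [-0.995, 0.004, -0.102], [0.102, -0.018, -0.995]]
```

View pics/side0.png

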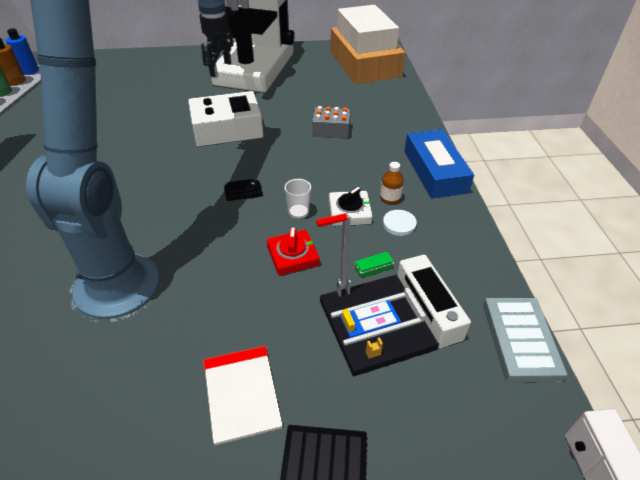

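View pics/top0.png

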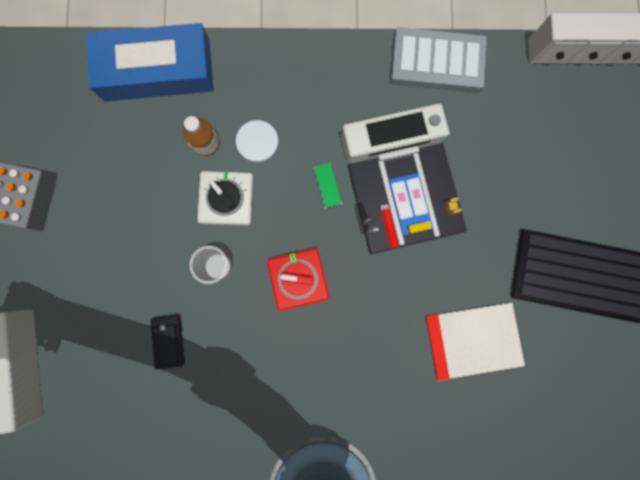

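Side view: scanner around (395,315), latch upright with its red peg at (332,219), ivory pod at (350,205), and the red look-alike at (294,252). Top view: deck at about (410,198), rib (420,228), catch (453,206), peg (390,227), pod (225,198) with pointer at (215,187) and green mark at (226,175).

```bash
cat > h.py <<'E'
import numpy as np,cv2
from scipy.spatial.transform import Rotation as Ro
def load(n): return dict(np.load(f"pics/{n}.npz"))
def ray(d,uv):
    c=-d["R"].T@d["t"]; v=d["R"].T@np.linalg.solve(d["K"],[uv[0],uv[1],1]); return c,v/np.linalg.norm(v)
def onz(d,uv,z): c,v=ray(d,uv); return c+v*(z-c[2])/v[2]
def tri(d1,p1,d2,p2):
    A=np.zeros((3,3));b=np.zeros(3)
    for d,p in((d1,p1),(d2,p2)):
        c,v=ray(d,p);M=np.eye(3)-np.outer(v,v);A+=M;b+=M@c
    return np.linalg.solve(A,b)
def proj(d,X): x=d["K"]@(d["R"]@np.asarray(X,float)+d["t"]); return x[:2]/x[2]
def blobs(m,amin=15):
    n,l,s,c=cv2.connectedComponentsWithStats(m.astype(np.uint8)); return [(s[i,4],c[i].round(1),s[i,:4],l==i) for i in range(1,n) if s[i,4]>=amin]
def hsv(d): return cv2.cvtColor(d["color"],cv2.COLOR_BGR2HSV).astype(int)
E
python3 - <<'E'
from h import *
for n,box in(("top0",(335,90,480,260)),("side0",(300,180,480,380))):
    d=load(n);H=hsv(d);h,s,v=H[...,0],H[...,1],H[...,2]
    x0,y0,x1,y1=box;W=np.zeros(h.shape,bool);W[y0:y1,x0:x1]=1
    print(n,"bench v",v[270,360],"deck",H[235,440] if n=="top0" else H[345,345])
    for nm,m in(("yel",(h>14)&(h<35)&(s>150)&(v>90)),("red",((h<8)|(h>172))&(s>150)&(v>80)),("blue",(h>100)&(h<125)&(s>150)&(v>80))):
        for a,c,b,_ in blobs(m&W): print(nm,a,c,b)
d=load("top0");H=hsv(d);h,s,v=H[...,0],H[...,1],H[...,2]
m=(v<35);m[:90]=0;m[260:]=0;m[:,:335]=0;m[:,480:]=0
bs=max(blobs(m),key=lambda b:b[0]);print(bs[:3])
hull=cv2.convexHull(np.argwhere(bs[3])[:,::-1].astype(np.int32));q=cv2.approxPolyDP(hull,6,True)[:,0];
for p in q: print(p,onz(d,p,25).round(1))
# pod
m=(s<50)&(v>140);m[:,:180]=0;m[:,270:]=0;m[:165]=0;m[230:]=0
b=sorted(blobs(m),key=lambda b:-b[0])
for x in b: print("w",x[:3])
hull=cv2.convexHull(np.argwhere(b[0][3])[:,::-1].astype(np.int32));r=cv2.minAreaRect(hull);print(r,[onz(d,p,34).round(1).tolist() for p in cv2.boxPoints(r)],onz(d,r[0],34))
m=(h>45)&(h<80)&(s>120);m[:,:200]=0;m[:,250:]=0;m[:165]=0;m[230:]=0
for x in blobs(m,3): print("g",x[:3],onz(d,x[1],35))
E
```

```text
top0 bench v 103 deck [113  11  91]
yel 125 [453.3 205.5] [448 198  13  15]
yel 145 [419.  227.3] [409 223  21  10]
red 356 [389.5 228.3] [381 209  18  39]
blue 100 [403.4 177.6] [390 173  28  10]
blue 215 [412.1 221.9] [400 214  30  21]
side0 bench v 133 deck [110  10  79]
yel 70 [391.7 182.3] [385 180  17   8]
yel 175 [347.5 319.3] [342 308  12  23]
yel 240 [373.9 347.8] [366 337  17  21]
red 234 [331.  219.6] [316 213  32  14]
red 169 [303.5 239.8] [300 230  12  24]
red 335 [309.5 258.5] [300 244  20  26]
blue 719 [446.5 187.1] [421 180  51  18]
blue 416 [369.7 321.6] [340 300  61  38]Traceback (most recent call last):
  File "<stdin>", line 10, in <module>
ValueError: max() iterable argument is empty
```

```bash
python3 - <<'E'
from h import *
a=load("top0")["color"][90:260,335:480];b=load("top0")["color"][160:240,185:265]
a=cv2.resize(a,None,fx=3,fy=3,interpolation=cv2.INTER_CUBIC);b=cv2.resize(b,(400,400),interpolation=cv2.INTER_CUBIC)
o=np.zeros((510,800,3),np.uint8);o[:510,:400]=a[:,17:417];o[:400,400:]=b;cv2.imwrite("pics/c0.png",o)
E
```

```text
(no output)
```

View pics/c0.png

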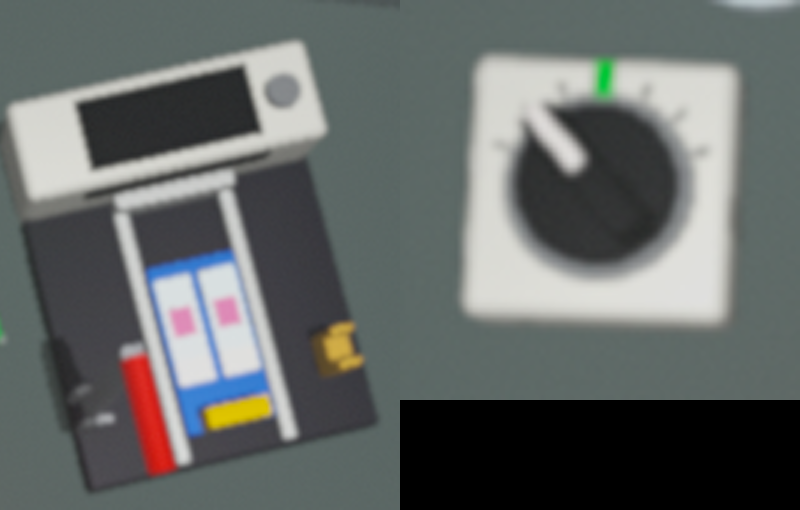

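The crop shows the near deck corners at (371,253) and (466,232) in the top image. The bar is near upright, with the peg pointing toward -x. The knob pointer is about 40° short of the green mark.

```bash
python3 - <<'E'
from h import *
d=load("top0");sd=load("side0");H=hsv(d);h,s,v=H[...,0],H[...,1],H[...,2]
m=(v<100)&(s<35)&(h>100)|(v<60);m[:130]=0;m[260:]=0;m[:,:335]=0;m[:,480:]=0
bs=max(blobs(m),key=lambda b:b[0]);print(bs[:3],H[200,340])
hull=cv2.convexHull(np.argwhere(bs[3])[:,::-1].astype(np.int32));q=cv2.approxPolyDP(hull,4,True)[:,0]
for p in q: print(p,onz(d,p,25).round(1))
for p in((370.7,253.3),(466,231.7),(444,145),(348,164)):print("man",p,onz(d,p,25).round(1))
# rails tops centre lines by hand: right rail near end, far end ; left
f=lambda x,y:(335+(x+17)/3-.33,90+y/3-.33)
for nm,p in(("Lnear",(183,463)),("Lfar",(120,212)),("Rnear",(290,438)),("Rfar",(228,192))):print(nm,onz(d,f(*p),33).round(1))
print("rib",onz(d,(419,227.3),63),tri(d,(419,227.3),sd,(347.5,319.3)))
print("peg",tri(d,(389.5,228.3),sd,(331,219.6)))
m=(s<50)&(v>140);m[:,:180]=0;m[:,270:]=0;m[:165]=0;m[230:]=0
b=sorted(blobs(m),key=lambda b:-b[0])
for x in b: print("w",x[:3])
hull=cv2.convexHull(np.argwhere(b[0][3])[:,::-1].astype(np.int32));r=cv2.minAreaRect(hull);print(r,[onz(d,p,34).round(1).tolist() for p in cv2.boxPoints(r)],onz(d,r[0],34))
m=(h>45)&(h<80)&(s>120);m[:,:200]=0;m[:,250:]=0;m[:165]=0;m[230:]=0
for x in blobs(m,3): print("g",x[:3],onz(d,x[1],35))
g=lambda x,y:(185+(x-400)/5,160+y/5)
for p in((528,107),(577,168)): print("ptr",onz(d,g(*p),71))
E
```

```text
(np.int32(2351), array([437.8, 193.6]), array([403, 143,  63, 103], dtype=int32)) [ 68 157 158]
[403 245] [ 498.1 -169.7   25. ]
[420 148] [ 705.6 -211.3   25. ]
[440 143] [ 716.6 -254.5   25. ]
[465 230] [ 529.2 -300.8   25. ]
man (370.7, 253.3) [ 481.1 -101.9   25. ]
man (466, 231.7) [ 525.6 -302.8   25. ]
man (444, 145) [ 712.2 -263.    25. ]
man (348, 164) [670.8 -57.1  25. ]
Lnear [ 499.5 -164.6   33. ]
Lfar [ 676.5 -124.6   33. ]
Rnear [ 516.5 -239.2   33. ]
Rfar [ 690.8 -201.1   33. ]
rib [ 530.29198454 -194.72474643   63.        ] [ 532.40761077 -197.51698691   51.97143843]
peg [ 504.57708087 -100.1541284   257.37547513]
w (np.int32(1852), array([224.7, 198.5]), array([197, 171,  56,  54], dtype=int32))
((224.60281372070312, 197.63490295410156), (53.64497375488281, 52.819664001464844), 2.4895529747009277) [[544.8, 256.8, 34.0], [655.6, 254.6, 34.0], [650.5, 143.2, 34.0], [539.6, 146.9, 34.0]] [597.2650255  200.43211574  34.        ]
g (np.int32(15), array([225.4, 175.1]), array([224, 172,   3,   7], dtype=int32)) [644.6246584  199.35480623  35.        ]
ptr [622.78210929 221.39772481  71.        ]
ptr [598.05721755 201.52948354  71.        ]
```

```bash
cat >> h.py <<'E'
SO=np.array([601,-181.,0]);SY=12.5
def S(x,y,z): return SO+Ro.from_euler('z',SY,degrees=True).apply([x,y,z])
def toS(p): return Ro.from_euler('z',-SY,degrees=True).apply(np.asarray(p)-SO)
def rows(wps,st=None):
    "wps: [(xyz,yaw)], printed as deltas from the measured pose"
    if st is None:
        from cell import sensors; st=sensors.read_state()
    R0=Ro.from_euler('xyz',st["tool_rot"],degrees=True);p0=st["position"]
    print("now",p0.round(1),st["tool_rot"].round(2),"S",toS(p0).round(1),"F",st["ft_force"].round(1))
    for p,y in wps:
        d=R0.inv().apply(np.asarray(p)-p0)/1000;r=(R0.inv()*Ro.from_euler('xyz',[180,0,y],degrees=True)).as_rotvec()
        print(np.r_[d,r].round(4).tolist())
E
python3 - <<'E'
from h import *
rows([((400,200,330),80),((430,-232,330),12.5),(S(-125,-5,330),12.5),(S(-125,-5,42),12.5)])
E
```

```text
now [264.6 592.8 230. ] [-1.7986e+02  1.0000e-02  1.5595e+02] S [-161.   828.2  230. ] F [ 0.2 -0.8 -0.1]
[-0.2838, -0.3037, -0.0992, -0.002, 0.0017, 1.3256]
[-0.4872, -0.686, -0.0983, -0.0009, 0.003, 2.5037]
[-0.5251, -0.6482, -0.0984, -0.0009, 0.003, 2.5037]
[-0.5251, -0.6475, 0.1896, -0.0009, 0.003, 2.5037]
```

>>> apply_moves(
  deltas=[
    [-0.04,-0.04,-0.05,0,0,0.17],
    [-0.07,-0.075,-0.099,0,0,0.34],
    [-0.11,-0.115,-0.099,0,0,0.51],
    [-0.145,-0.15,-0.099,0,0,0.68],
    [-0.18,-0.19,-0.099,0,0,0.85],
    [-0.215,-0.23,-0.099,0,0,1.02],
    [-0.25,-0.265,-0.099,0,0,1.18],
    [-0.284,-0.304,-0.099,0,0,1.326],
    [-0.31,-0.35,-0.099,0,0,1.48],
    [-0.335,-0.4,-0.099,0,0,1.65],
    [-0.36,-0.445,-0.099,0,0,1.82],
    [-0.385,-0.495,-0.099,0,0,1.98],
  ],
  gripper=0,
)

```text
clock: 1.6
position: [414.3, -16.9, 329.9]
tool_rot: [-180.0, -0.0, 42.2]
ft_force: [2.4, 0.8, 0.7]
gripper_width: -0.1
grip_force: 0.0
```

```bash
python3 - <<'E'
from h import *
rows([((430,-232,330),12.5),(S(-125,-5,330),12.5),(S(-125,-5,42),12.5)])
E
```

```text
now [414.3 -16.9 329.9] [-1.7998e+02 -1.0000e-02  4.2230e+01] S [-146.8  200.6  329.9] F [2.4 0.8 0.7]
[-0.1329, 0.1698, -0.0002, -0.0004, -0.0, 0.5189]
[-0.0831, 0.1893, -0.0002, -0.0004, -0.0, 0.5189]
[-0.0831, 0.1894, 0.2878, -0.0004, -0.0, 0.5189]
```

>>> apply_moves(
  deltas=[
    [-0.033,0.042,0,0,0,0.13],
    [-0.066,0.085,0,0,0,0.26],
    [-0.1,0.127,0,0,0,0.39],
    [-0.133,0.17,0,0,0,0.519],
    [-0.105,0.18,0.03,0,0,0.519],
    [-0.083,0.189,0.08,0,0,0.519],
    [-0.083,0.189,0.13,0,0,0.519],
    [-0.083,0.189,0.18,0,0,0.519],
    [-0.083,0.189,0.23,0,0,0.519],
    [-0.083,0.189,0.27,0,0,0.519],
    [-0.083,0.189,0.288,0,0,0.519],
    [-0.083,0.189,0.288,0,0,0.519],
  ],
)

```text
clock: 3.1
position: [480.4, -210.5, 41.5]
tool_rot: [-179.9, 0.1, 12.8]
ft_force: [0.2, -0.3, -0.1]
gripper_width: 0.1
grip_force: 0.0
```

```bash
python3 - <<'E'
from h import *
from cell import eyes
d=eyes.get_image("side");np.savez("pics/side1.npz",**d);w=eyes.get_image("wrist")
o=np.zeros((480,800,3),np.uint8);c=cv2.resize(d["color"][200:380,280:480],(400,360));o[:360,:400]=c;o[:300,400:]=cv2.resize(w["color"],(400,300));cv2.imwrite("pics/c1.png",o)
rows([(S(-90,-3,42),12.5),(S(-46,-3,42),12.5)])
E
```

```text
now [ 482.4 -211.4   43.6] [ 1.7993e+02 -1.2000e-01  1.2760e+01] S [-122.3   -4.    43.6] F [ 0.5 -0.8  0.2]
[0.0323, -0.0009, 0.0016, 0.0012, -0.0021, 0.0045]
[0.0763, -0.0007, 0.0017, 0.0012, -0.0021, 0.0045]
```

View pics/c1.png

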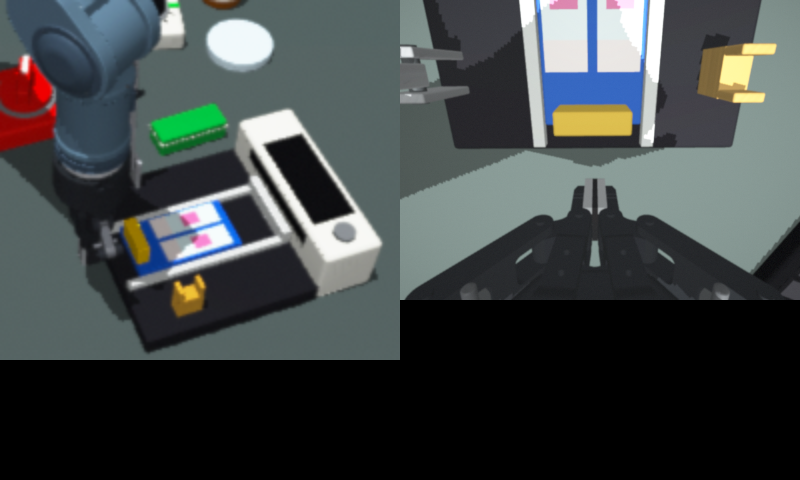

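The wrist view shows the fingers centred behind the rib at (592,122), with the channel clear.

>>> apply_moves(
  deltas=[
    [0.012,0,0.001,0,0,0],
    [0.022,0,0.001,0,0,0],
    [0.03,0,0.001,0,0,0],
    [0.035,0,0.001,0,0,0],
    [0.04,0,0.001,0,0,0],
    [0.045,0,0.001,0,0,0],
    [0.05,0,0.001,0,0,0],
    [0.055,0,0.001,0,0,0],
    [0.06,0,0.001,0,0,0],
    [0.065,0,0.001,0,0,0],
    [0.069,0,0.001,0,0,0],
    [0.07,0,0.001,0,0,0],
  ],
)

```text
clock: 4.7
position: [550.0, -195.1, 41.3]
tool_rot: [-180.0, -0.0, 12.8]
ft_force: [-1.0, -0.5, 0.2]
gripper_width: -0.1
grip_force: 0.7
```

```bash
python3 - <<'E'
from h import *
rows([(S(-46,-3,42),12.5)])
E
```

```text
now [ 550.  -195.1   41.3] [-1.80e+02 -1.00e-02  1.28e+01] S [-52.9  -2.7  41.3] F [-1.  -0.5  0.2]
[0.0069, 0.0004, -0.0007, -0.0, -0.0002, 0.0052]
```

>>> apply_moves(
  deltas=[
    [0.002,0,0,0,0,0],
    [0.004,0,0,0,0,0],
    [0.006,0,0,0,0,0],
    [0.007,0,0,0,0,0],
  ],
)

```text
clock: 5.2
position: [556.5, -193.8, 41.3]
tool_rot: [180.0, -0.0, 12.8]
ft_force: [-2.3, -0.4, -0.7]
gripper_width: 0.2
grip_force: 1.0
```

```bash
python3 - <<'E'
from h import *
rows([(S(-46,-3,42),12.5)])
E
```

```text
now [ 556.5 -193.8   41.3] [179.99  -0.    12.77] S [-46.2  -2.9  41.3] F [-2.3 -0.4 -0.7]
[0.0002, 0.0001, -0.0007, 0.0001, -0.0001, 0.0047]
```

>>> apply_moves(
  deltas=[
    [0.001,0,0,0,0,0],
    [0.002,0,0,0,0,0],
    [0.003,0,0,0,0,0],
    [0.003,0,0,0,0,0],
  ],
)

```text
clock: 5.7
position: [557.6, -193.6, 41.3]
tool_rot: [-179.9, 0.2, 12.7]
ft_force: [-4.8, -0.1, 4.5]
gripper_width: 0.1
grip_force: 2.8
```

>>> apply_moves(
  deltas=[
    [0.001,0,0,0,0,0],
    [0.002,0,0,0,0,0],
    [0.003,0,0,0,0,0],
    [0.003,0,0,0,0,0],
  ],
)

```text
clock: 6.2
position: [557.6, -193.7, 41.1]
tool_rot: [-179.8, 0.4, 12.7]
ft_force: [-10.4, -0.2, 7.8]
gripper_width: -0.0
grip_force: 5.0
```

```bash
python3 - <<'E'
from h import *
from cell import eyes
w=eyes.get_image("wrist");np.savez("pics/w2.npz",**w);cv2.imwrite("pics/w2.png",w["color"])
rows([(S(-60,-3,42),12.5)])
E
```

```text
now [ 557.6 -193.6   41.1] [-179.82    0.43   12.66] S [-45.1  -2.9  41.1] F [-9.9 -1.7  7.2]
[-0.0149, 0.0, -0.0008, -0.0031, 0.0075, 0.0027]
```

View pics/w2.png

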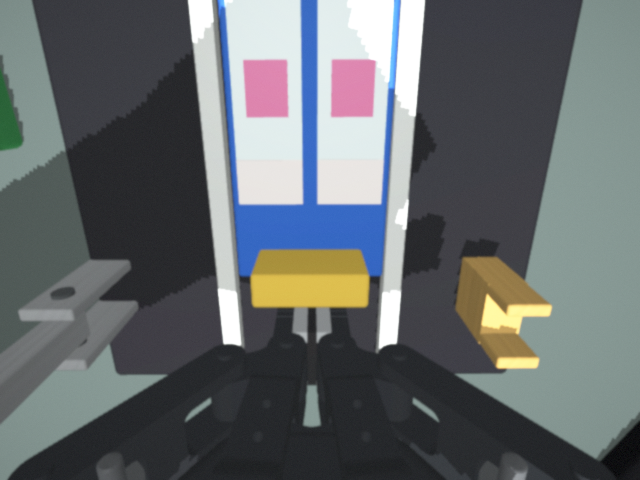

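The wrist view shows the carrier home: the rib is at (310,278), its rear edge just forward of the catch slot at (503,310). The push stopped hard at -45 mm in S, where it was expected. Retreating and going over the peg.

```bash
python3 - <<'E'
from h import *
rows([(S(-110,-5,60),12.5),(S(-115,-5,330),12.5),(S(-87,100,330),12.5)])
E
```

```text
now [ 557.6 -193.6   41.1] [-179.82    0.43   12.66] S [-45.1  -2.9  41.1] F [-9.9 -1.7  7.2]
[-0.065, 0.0018, -0.0184, -0.0031, 0.0075, 0.0027]
[-0.0721, 0.001, -0.2884, -0.0031, 0.0075, 0.0027]
[-0.0438, -0.1039, -0.2883, -0.0031, 0.0075, 0.0027]
```

>>> apply_moves(
  deltas=[
    [-0.03,0,0,0,0,0],
    [-0.07,0,-0.01,0,0,0],
    [-0.075,0,-0.06,0,0,0],
    [-0.075,0,-0.12,0,0,0],
    [-0.075,0,-0.18,0,0,0],
    [-0.075,0,-0.24,0,0,0],
    [-0.075,0,-0.29,0,0,0],
    [-0.075,0,-0.29,0,0,0],
    [-0.065,-0.035,-0.29,0,0,0],
    [-0.055,-0.07,-0.29,0,0,0],
    [-0.047,-0.104,-0.29,0,0,0],
    [-0.047,-0.104,-0.29,0,0,0],
  ],
)

```text
clock: 7.75
position: [493.9, -96.8, 330.4]
tool_rot: [-179.9, -0.0, 13.2]
ft_force: [-0.2, -1.1, -0.3]
gripper_width: 0.2
grip_force: 0.0
```

>>> apply_moves(
  deltas=[
    [0,0,0,0,0,0],
    [0,0,0,0,0,0],
    [0,0,0,0,0,0],
    [0,0,0,0,0,0],
  ],
  gripper=0.06,
  force=50,
)

```text
clock: 8.25
position: [493.4, -102.0, 331.3]
tool_rot: [180.0, -0.0, 12.7]
ft_force: [0.5, 0.7, 0.3]
gripper_width: 60.2
grip_force: 0.0
```

```bash
python3 - <<'E'
from h import *
from cell import eyes
w=eyes.get_image("wrist");np.savez("pics/w3.npz",**w);cv2.imwrite("pics/w3.png",w["color"])
H=hsv(w);h,s,v=H[...,0],H[...,1],H[...,2]
for a,c,b,m in blobs(((h<8)|(h>172))&(s>150)&(v>60),200):
    r=cv2.minAreaRect(np.argwhere(m)[:,::-1].astype(np.int32));print(a,c,b,r,toS(onz(w,c,257)))
rows([(S(-87,100,238),12.5)])
E
```

```text
6526 [184.9 196.5] [133 153 100  88] ((182.553466796875, 196.92103576660156), (87.06749725341797, 98.003662109375), 89.10482788085938) [-57.73371499 176.52568967 257.        ]
2337 [314.3 225.2] [302 178  25  98] ((314.0, 226.5), (97.0, 24.0), 90.0) [-75.82925518  97.70379898 257.        ]
1359 [372.2 326.5] [360 286  27  82] ((373.1505432128906, 326.65869140625), (18.99260139465332, 81.53838348388672), 7.853313446044922) [-149.16294923   57.37138966  257.        ]
now [ 493.4 -101.9  331.3] [180.    -0.    12.71] S [-88.  100.5 331.3] F [ 0.3 -0.5 -0.5]
[0.0009, 0.0005, 0.0933, 0.0, -0.0, 0.0037]
```

View pics/w3.png

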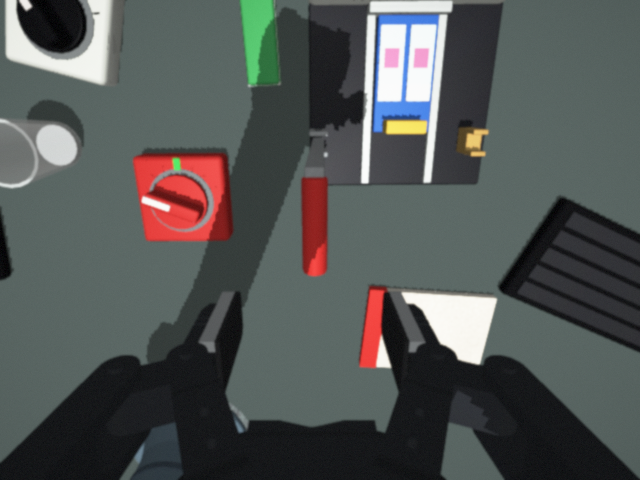

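The wrist view shows the peg at (314,226), centred between the open fingers, and the carrier still home. Descending and gripping.

>>> apply_moves(
  deltas=[
    [0.002,0.002,0.03,0,0,0],
    [0.002,0.002,0.06,0,0,0],
    [0.002,0.002,0.085,0,0,0],
    [0.002,0.002,0.093,0,0,0],
    [0.002,0.002,0.093,0,0,0],
  ],
)

```text
clock: 8.93
position: [495.8, -103.0, 238.3]
tool_rot: [180.0, 0.0, 12.8]
ft_force: [0.3, 0.5, -0.0]
gripper_width: 60.0
grip_force: 0.0
```

>>> apply_moves(
  deltas=[
    [0,0,0,0,0,0],
    [0,0,0,0,0,0],
    [0,0,0,0,0,0],
    [0,0,0,0,0,0],
    [0,0,0,0,0,0],
  ],
  gripper=0,
  force=40,
)

```text
clock: 9.55
position: [496.4, -103.0, 239.2]
tool_rot: [180.0, -0.1, 12.8]
ft_force: [-0.8, -0.2, 5.6]
gripper_width: 14.8
grip_force: 39.1
```

```bash
python3 - <<'E'
from h import *
from cell import sensors
st=sensors.read_state();g=toS(st["position"]);print(st["gripper_width"],st["grip_force"])
th0=np.arctan2(g[2]+18.7-58,95-g[1]);r=np.hypot(g[2]+18.7-58,95-g[1]);print("angle",th0,"r",r)
rows([(S(g[0],95-200*np.cos(t),58-18.7+200*np.sin(t)),12.7) for t in np.r_[th0,np.arange(1.5,-.01,-.1)]],st)
E
```

```text
14.757683624935323 39.0978866815567
angle 1.589725023380083 r 199.96372619075348
now [ 496.4 -103.   239.2] [ 1.800e+02 -8.000e-02  1.278e+01] S [-85.2  98.8 239.2] F [-0.8 -0.2  5.6]
[0.0, -0.0, -0.0, 0.0001, -0.0014, 0.0013]
[-0.0001, 0.0179, 0.0004, 0.0001, -0.0014, 0.0013]
[-0.0002, 0.0378, 0.0028, 0.0001, -0.0014, 0.0013]
[-0.0003, 0.0573, 0.0072, 0.0001, -0.0014, 0.0013]
[-0.0004, 0.0763, 0.0135, 0.0001, -0.0014, 0.0013]
[-0.0005, 0.0945, 0.0217, 0.0001, -0.0014, 0.0013]
[-0.0006, 0.1118, 0.0316, 0.0001, -0.0014, 0.0013]
[-0.0007, 0.1281, 0.0433, 0.0001, -0.0014, 0.0013]
[-0.0008, 0.1431, 0.0565, 0.0001, -0.0014, 0.0013]
[-0.0009, 0.1567, 0.0711, 0.0001, -0.0014, 0.0013]
[-0.0009, 0.1688, 0.087, 0.0001, -0.0014, 0.0013]
[-0.001, 0.1793, 0.1041, 0.0001, -0.0014, 0.0013]
[-0.0011, 0.188, 0.1221, 0.0001, -0.0014, 0.0013]
[-0.0011, 0.1948, 0.1408, 0.0001, -0.0014, 0.0013]
[-0.0012, 0.1998, 0.1602, 0.0001, -0.0014, 0.0013]
[-0.0012, 0.2028, 0.18, 0.0001, -0.0014, 0.0013]
[-0.0013, 0.2038, 0.1999, 0.0001, -0.0014, 0.0013]
```

>>> apply_moves(
  deltas=[
    [0,0.018,0,0,0,0],
    [0,0.038,0.003,0,0,0],
    [0,0.057,0.007,0,0,0],
    [0,0.076,0.0135,0,0,0],
    [0,0.0945,0.022,0,0,0],
    [0,0.112,0.032,0,0,0],
    [0,0.128,0.043,0,0,0],
    [0,0.143,0.0565,0,0,0],
    [0,0.157,0.071,0,0,0],
    [0,0.169,0.087,0,0,0],
    [0,0.179,0.104,0,0,0],
    [0,0.179,0.104,0,0,0],
  ],
)

```text
clock: 11.05
position: [536.7, -277.4, 133.0]
tool_rot: [179.9, -0.1, 12.8]
ft_force: [3.4, 0.6, -0.2]
gripper_width: 14.7
grip_force: 46.2
```

```bash
python3 - <<'E'
from h import *
from cell import sensors
st=sensors.read_state();g=toS(st["position"]);print(st["gripper_width"],st["grip_force"])
a,b=g[2]+18.7-58,95-g[1];th0=np.arctan2(a,b);print("angle",th0,"r",np.hypot(a,b))
rows([(S(g[0],95-200*np.cos(t),58-18.7+200*np.sin(t)),12.7) for t in np.r_[th0,np.arange(.4,-.03,-.1)]],st)
E
```

```text
14.746110482309318 46.1786288022995
angle 0.49106538008248357 r 198.64504565592867
now [ 536.7 -277.4  133. ] [ 1.7995e+02 -7.0000e-02  1.2790e+01] S [-83.6 -80.2 133. ] F [ 3.4  0.6 -0.2]
[-0.0, 0.0012, -0.0006, 0.0009, -0.0012, 0.0015]
[-0.0001, 0.009, 0.0158, 0.0009, -0.0012, 0.0015]
[-0.0001, 0.0159, 0.0346, 0.0009, -0.0012, 0.0015]
[-0.0002, 0.0208, 0.054, 0.0009, -0.0012, 0.0015]
[-0.0002, 0.0238, 0.0737, 0.0009, -0.0012, 0.0015]
[-0.0002, 0.0247, 0.0937, 0.0009, -0.0012, 0.0015]
```

>>> apply_moves(
  deltas=[
    [0,0.009,0.016,0,0,0],
    [-0.001,0.016,0.035,0,0,0],
    [-0.001,0.021,0.054,0,0,0],
    [-0.001,0.024,0.074,0,0,0],
    [-0.001,0.0245,0.084,0,0,0],
    [-0.001,0.0245,0.09,0,0,0],
    [-0.001,0.0245,0.094,0,0,0],
    [-0.001,0.0245,0.096,0,0,0],
    [-0.001,0.0245,0.096,0,0,0],
  ],
)

```text
clock: 12.18
position: [542.8, -303.7, 38.3]
tool_rot: [179.6, -0.3, 12.8]
ft_force: [6.2, -0.4, 0.2]
gripper_width: 14.7
grip_force: 48.7
```

```bash
python3 - <<'E'
from h import *
from cell import sensors
st=sensors.read_state();g=toS(st["position"]);print(st["gripper_width"],st["grip_force"])
a,b=g[2]+18.7-58,95-g[1];print("angle",np.arctan2(a,b),"r",np.hypot(a,b))
rows([],st)
E
```

```text
14.654359706023458 48.653987646102905
angle -0.005138188940030774 r 202.21052495497221
now [ 542.8 -303.7   38.3] [179.64  -0.26  12.81] S [ -83.4 -107.2   38.3] F [ 6.2 -0.4  0.2]
```

>>> apply_moves(
  deltas=[
    [-0.001,0,0.002,0,0,0],
    [-0.001,0,0.004,0,0,0],
    [-0.001,0,0.004,0,0,0],
  ],
)

```text
clock: 12.55
position: [542.8, -303.8, 34.8]
tool_rot: [179.6, -0.3, 12.8]
ft_force: [7.7, -0.1, 1.3]
gripper_width: 14.9
grip_force: 48.8
```

```bash
python3 - <<'E'
from h import *
from cell import eyes
d=eyes.get_image("side");np.savez("pics/side2.npz",**d);w=eyes.get_image("wrist")
o=np.zeros((480,800,3),np.uint8);o[:400,:400]=cv2.resize(d["color"][280:380,320:420],(400,400),interpolation=cv2.INTER_CUBIC);o[:480,400:]=w["color"][:,140:540];cv2.imwrite("pics/c2.png",o)
E
```

```text
(no output)
```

View pics/c2.png

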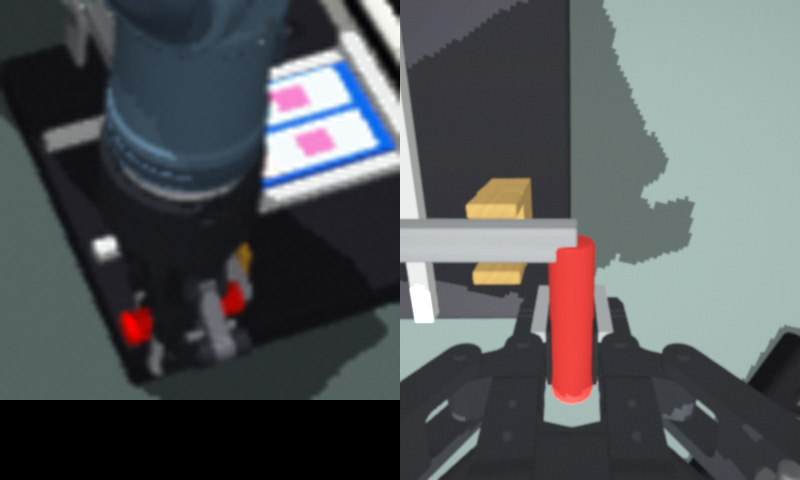

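The wrist view shows the peg at (572,320) in the crop still pinched, but the bar passes over the prongs, so it has slipped upward in the pads and is not seated. I'll estimate its angle.

```bash
python3 - <<'E'
from h import *
from cell import eyes
w=eyes.get_image("wrist");np.savez("pics/w4.npz",**w)
H=hsv(w);h,s,v=H[...,0],H[...,1],H[...,2]
for a,c,b,m in blobs(((h<8)|(h>172))&(s>150)&(v>60),500):
    print(a,c,b,cv2.minAreaRect(np.argwhere(m)[:,::-1].astype(np.int32)))
for t in(0,.05,.1,.15,.2,.25):
    f=lambda x,z0=0:proj(w,S(x,95-200*np.cos(t),58+200*np.sin(t)+z0)).round(0)
    print(t,"tip",f(-107),"root",f(-51))
rows([])
E
```

```text
6388 [312.  319.4] [288 236  47 165] ((310.1217041015625, 317.86090087890625), (45.75602340698242, 164.0682373046875), 0.8069294691085815)
0 tip [303. 385.] root [303. 256.]
0.05 tip [302. 404.] root [302. 268.]
0.1 tip [300. 426.] root [299. 282.]
0.15 tip [295. 451.] root [293. 298.]
0.2 tip [288. 480.] root [285. 317.]
0.25 tip [278. 515.] root [272. 341.]
now [ 542.8 -303.8   34.8] [179.63  -0.35  12.82] S [ -83.4 -107.3   34.8] F [ 8.8 -1.  -0.1]
```

```bash
python3 - <<'E'
from h import *
w=load("w4");print("cam S",toS(-w["R"].T@w["t"]))
for y in(-80,-72,-88):
  print(y,{k:proj(w,S(*p)).round(0).tolist() for k,p in dict(farout=(-33.5,y,68),farin=(-38.5,y,68),nearin=(-51.5,y,68),nearout=(-56.5,y,68),nearbase=(-56.5,y,25)).items()})
for t in(0,.04,.08):
  print(t,{(x,z):proj(w,S(x,95-175*np.cos(t)-z*np.sin(t),58+175*np.sin(t)+z*np.cos(t))).round(0).tolist() for x in(-39,-51) for z in(6,-6)})
for t in(0,.04,.08):
  print("end",t,{(x,z):proj(w,S(x,95-200*np.cos(t)-z*np.sin(t),58+200*np.sin(t)+z*np.cos(t))).round(0).tolist() for x in(-39,-51) for z in(6,-6)})
c=cv2.resize(w["color"][150:310,180:340],(640,640),interpolation=cv2.INTER_CUBIC)
top=__import__("cell").eyes.get_image("top");np.savez("pics/top4.npz",**top)
cv2.imwrite("pics/c4.png",c[:600])
E
```

```text
cam S [  -0.87622426 -106.980569    177.89990624]
-80 {'farout': [223.0, 217.0], 'farin': [224.0, 232.0], 'nearin': [227.0, 269.0], 'nearout': [228.0, 283.0], 'nearbase': [248.0, 239.0]}
-72 {'farout': [197.0, 217.0], 'farin': [198.0, 232.0], 'nearin': [202.0, 269.0], 'nearout': [203.0, 283.0], 'nearbase': [230.0, 239.0]}
-88 {'farout': [248.0, 217.0], 'farin': [249.0, 232.0], 'nearin': [251.0, 269.0], 'nearout': [252.0, 283.0], 'nearbase': [266.0, 239.0]}
0 {(-39, 6): [227.0, 229.0], (-39, -6): [234.0, 219.0], (-51, 6): [229.0, 263.0], (-51, -6): [236.0, 250.0]}
0.04 {(-39, 6): [222.0, 236.0], (-39, -6): [229.0, 225.0], (-51, 6): [225.0, 272.0], (-51, -6): [231.0, 257.0]}
0.08 {(-39, 6): [216.0, 244.0], (-39, -6): [222.0, 231.0], (-51, 6): [219.0, 282.0], (-51, -6): [225.0, 265.0]}
end 0 {(-39, 6): [303.0, 230.0], (-39, -6): [303.0, 219.0], (-51, 6): [303.0, 263.0], (-51, -6): [303.0, 250.0]}
end 0.04 {(-39, 6): [303.0, 238.0], (-39, -6): [302.0, 226.0], (-51, 6): [303.0, 273.0], (-51, -6): [302.0, 259.0]}
end 0.08 {(-39, 6): [301.0, 247.0], (-39, -6): [299.0, 234.0], (-51, 6): [301.0, 285.0], (-51, -6): [299.0, 268.0]}
```

View pics/c4.png

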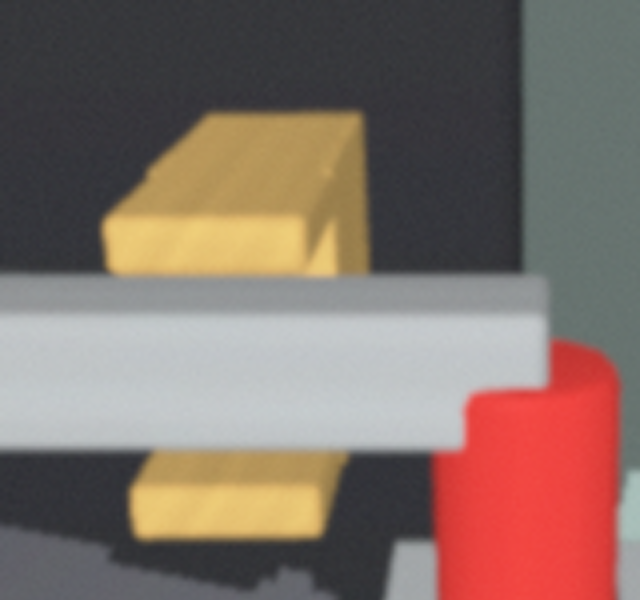

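The camera sits on the +x side. The bar's edges at rows 218/228/262 match a nearly shut bar, already down between the prongs. I'll press a little more to feel the seat.

>>> apply_moves(
  deltas=[
    [-0.001,0,0.001,0,0,0],
    [-0.002,0,0.002,0,0,0],
    [-0.002,0,0.003,0,0,0],
    [-0.002,0,0.003,0,0,0],
  ],
)

```text
clock: 13.25
position: [542.9, -303.8, 32.6]
tool_rot: [179.6, -0.5, 12.9]
ft_force: [10.0, 0.4, 1.3]
gripper_width: 14.6
grip_force: 48.9
```

>>> apply_moves(
  deltas=[
    [0.002,0,0.001,0,0,0],
    [0.004,0,0.002,0,0,0],
    [0.004,0,0.003,0,0,0],
    [0.004,0,0.003,0,0,0],
  ],
)

```text
clock: 13.75
position: [542.9, -303.9, 29.5]
tool_rot: [179.7, -0.2, 12.8]
ft_force: [4.1, -0.8, 5.9]
gripper_width: 14.7
grip_force: 49.6
```

```bash
python3 - <<'E'
from h import *
from cell import eyes
rows([])
w=eyes.get_image("wrist");np.savez("pics/w5.npz",**w)
for n in("w4","w5"):
    d=load(n);g=cv2.cvtColor(d["color"],cv2.COLOR_BGR2GRAY).astype(int)[:,281:285].mean(1);print(n,[(i,int(g[i+1]-g[i])) for i in range(190,300) if abs(g[i+1]-g[i])>25])
w=load("w5")
for t in(-.02,0,.02,.04):
  print(t,[proj(w,S(x,95-180*np.cos(t)-z*np.sin(t),58+180*np.sin(t)+z*np.cos(t))).round(1).tolist() for x,z in((-39,-6),(-39,6),(-51,6))])
E
```

```text
now [ 542.9 -303.9   29.5] [179.7   -0.21  12.75] S [ -83.3 -107.4   29.5] F [ 4.1 -0.8  5.9]
w4 [(217, 32), (218, 33), (261, -38), (262, -47), (263, -29), (284, 37), (285, 33)]
w5 [(218, 31), (219, 32), (262, -30), (263, -49), (264, -41), (284, 37), (285, 33)]
-0.02 [[246.8, 220.4], [240.0, 231.4], [242.0, 265.4]]
0 [[244.8, 223.5], [238.4, 235.1], [240.6, 270.0]]
0.02 [[242.5, 226.8], [236.5, 239.1], [238.8, 274.8]]
0.04 [[239.9, 230.2], [234.2, 243.3], [236.7, 279.9]]
```

>>> apply_moves(
  deltas=[
    [0.001,0,0.001,0,0,0],
    [0.002,0,0.002,0,0,0],
    [0.002,0,0.003,0,0,0],
    [0.002,0,0.003,0,0,0],
  ],
)

```text
clock: 14.3
position: [543.0, -303.8, 29.2]
tool_rot: [179.9, -0.1, 12.7]
ft_force: [-2.9, 3.8, 24.1]
gripper_width: 14.6
grip_force: 51.2
```

Seat felt: 24 N with no further motion. Backing off, releasing and going up.

>>> apply_moves(
  deltas=[
    [-0.001,0,-0.002,0,0,0],
    [-0.001,0,-0.003,0,0,0],
    [-0.001,0,-0.003,0,0,0],
  ],
)

```text
clock: 14.68
position: [542.9, -303.8, 29.5]
tool_rot: [179.7, -0.1, 12.7]
ft_force: [2.7, -0.2, 8.4]
gripper_width: 14.7
grip_force: 49.8
```

>>> apply_moves(
  deltas=[
    [0,0,0,0,0,0],
    [0,0,0,0,0,0],
    [0,0,0,0,0,0],
    [0,0,0,0,0,0],
  ],
  gripper=0.045,
)

```text
clock: 15.18
position: [540.9, -300.9, 27.6]
tool_rot: [-180.0, 0.1, 12.8]
ft_force: [0.6, -0.5, 0.1]
gripper_width: 44.7
grip_force: 0.0
```

>>> apply_moves(
  deltas=[
    [0,0,-0.02,0,0,0],
    [0,0,-0.05,0,0,0],
    [0,0,-0.1,0,0,0],
    [0,0,-0.16,0,0,0],
    [0,0,-0.22,0,0,0],
    [0,0,-0.22,0,0,0],
    [0,0,-0.22,0,0,0],
  ],
)

```text
clock: 16.05
position: [541.6, -301.1, 249.2]
tool_rot: [-180.0, -0.1, 12.8]
ft_force: [0.3, -0.0, -0.5]
gripper_width: 44.8
grip_force: 0.0
```

```bash
python3 - <<'E'
from h import *
from cell import eyes
w=eyes.get_image("wrist");np.savez("pics/w6.npz",**w)
cv2.imwrite("pics/c6.png",cv2.resize(w["color"][:400,:500],(750,600)))
for t in(0,.04,.08):
  print(t,[proj(w,S(x,95-190*np.cos(t)-z*np.sin(t),58+190*np.sin(t)+z*np.cos(t))).round(1).tolist() for x,z in((-39,6),(-51,6))],"tip",proj(w,S(-107,95-200*np.cos(t),58+200*np.sin(t))).round(1),"catch68",proj(w,S(-56.5,-88,68)).round(1))
rows([(S(-120,-80,330),12.5),((470,60,300),30),((597.3,200.4,160),39.3)])
E
```

```text
0 [[300.1, 150.9], [300.2, 164.6]] tip [311.1 222.3] catch68 [292.2 171.5]
0.04 [[299.9, 152.0], [300.0, 165.9]] tip [310.9 224.9] catch68 [292.2 171.5]
0.08 [[299.4, 153.1], [299.5, 167.3]] tip [310.4 227.6] catch68 [292.2 171.5]
now [ 541.1 -300.5  247.8] [-1.7992e+02  4.0000e-02  1.2770e+01] S [ -84.4 -103.7  247.8] F [-0.3 -0.1 -0. ]
[-0.0356, -0.024, -0.0821, -0.0013, 0.0007, 0.0047]
[0.0103, -0.3674, -0.0517, -0.0014, 0.0004, -0.3008]
[0.1656, -0.476, 0.0884, -0.0015, 0.0003, -0.4631]
```

View pics/c6.png

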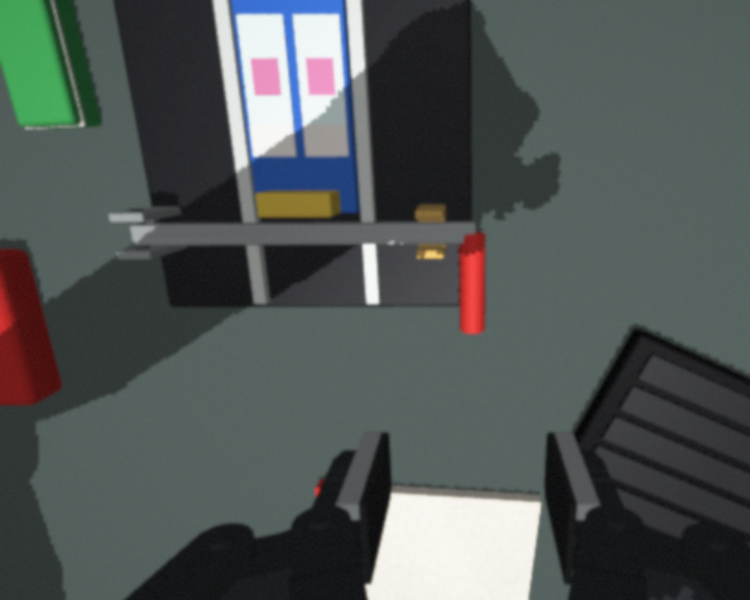

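The wrist view shows the bar between the fork prongs at (430,232), behind the yellow rib at (298,205), with the peg at (472,283). One check: press lightly on the peg's top with closed fingers. Contact should come at z ≈ 66.

>>> apply_moves(
  deltas=[
    [0,0,0.04,0,0,0],
    [0,0,0.09,0,0,0],
    [0,0,0.14,0,0,0],
    [0,0,0.165,0,0,0],
    [0,0,0.175,0,0,0],
    [0,0,0.179,0,0,0],
    [0,0,0.182,0,0,0],
    [0,0,0.185,0,0,0],
    [0,0,0.187,0,0,0],
    [0,0,0.187,0,0,0],
  ],
  gripper=0,
)

```text
clock: 17.35
position: [542.8, -301.9, 65.7]
tool_rot: [-179.9, -0.2, 12.7]
ft_force: [-4.9, 4.1, 16.9]
gripper_width: 0.2
grip_force: 8.5
```

Contact at 65.7 mm with 17 N, so the latch is seated. On to the pod.

```bash
python3 - <<'E'
from h import *
rows([((542,-301,170),12.7),((500,-100,220),25),((540,60,220),32),((597.3,200.4,170),39.3)])
E
```

```text
now [ 542.8 -301.9   65.7] [-179.95   -0.18   12.74] S [ -83.  -105.5   65.7] F [-4.9  4.1 16.9]
[-0.0002, -0.0012, -0.1043, -0.0009, -0.0031, 0.0008]
[0.0033, -0.2066, -0.1541, -0.0006, -0.0032, -0.2139]
[0.0776, -0.3538, -0.1538, -0.0004, -0.0032, -0.3361]
[0.1643, -0.478, -0.1034, -0.0002, -0.0032, -0.4635]
```

>>> apply_moves(
  deltas=[
    [0,0,-0.05,0,0,0],
    [0,0,-0.104,0,0,0],
    [0,-0.05,-0.13,0,0,-0.05],
    [0,-0.1,-0.154,0,0,-0.11],
    [0.003,-0.155,-0.154,0,0,-0.17],
    [0.003,-0.207,-0.154,0,0,-0.214],
    [0.03,-0.26,-0.154,0,0,-0.26],
    [0.055,-0.31,-0.154,0,0,-0.3],
    [0.078,-0.354,-0.154,0,0,-0.336],
    [0.105,-0.395,-0.14,0,0,-0.38],
    [0.135,-0.435,-0.12,0,0,-0.42],
    [0.164,-0.478,-0.103,0,0,-0.463],
  ],
  gripper=0.05,
  force=50,
)

```text
clock: 18.85
position: [597.2, 202.6, 164.8]
tool_rot: [180.0, -0.1, 39.3]
ft_force: [1.0, -0.2, 0.1]
gripper_width: 49.8
grip_force: 0.0
```

>>> apply_moves(
  deltas=[
    [0,0,0,0,0,0],
    [0,0,0,0,0,0],
  ],
)

```text
clock: 19.1
position: [596.4, 200.7, 164.8]
tool_rot: [179.9, -0.0, 39.3]
ft_force: [-0.1, -0.9, 0.2]
gripper_width: 50.1
grip_force: 0.0
```

```bash
python3 - <<'E'
from h import *
from cell import eyes
w=eyes.get_image("wrist");np.savez("pics/w7.npz",**w);cv2.imwrite("pics/w7.png",w["color"])
t=eyes.get_image("top");np.savez("pics/top7.npz",**t)
H=hsv(w);h,s,v=H[...,0],H[...,1],H[...,2]
for a,c,b,m in blobs((h>45)&(h<80)&(s>120),30): print("g",a,c,b,onz(w,c,34).round(1))
for a,c,b,m in blobs((s<60)&(v>130),60):
    r=cv2.minAreaRect(np.argwhere(m)[:,::-1].astype(np.int32));print("w",a,c,b,r,[onz(w,p,71).round(1)[:2].tolist() for p in cv2.boxPoints(r)])
rows([((597.3,200.4,48),39.3)])
E
```

```text
g 161 [354.2 170.9] [346 162  17  19] [645.1 197.9  34. ]
g 997 [495.  312.3] [466 275  65  77] [630.5  24.1  34. ]
g 3150 [522.5 325.9] [483 286  80  85] [636.5  -4.6  34. ]
g 98 [345.1 404.6] [339 399  13  13] [473.8  58.1  34. ]
w 1242 [409.2  11.1] [380   0  60  28] ((409.5, 13.5), (27.0, 59.0), 90.0) [[728.8, 257.9], [749.8, 232.2], [740.3, 222.4], [718.8, 248.7]]
w 11000 [481.3 131.7] [423  72 118 120] ((481.5, 131.5), (119.0, 117.0), 90.0) [[717.5, 212.7], [761.7, 158.7], [715.0, 101.6], [666.1, 161.3]]
w 9733 [315.8 205.2] [220 115 190 183] ((315.1562194824219, 211.13491821289062), (140.14987182617188, 138.4298095703125), 40.81508255004883) [[564.8, 256.1], [655.8, 251.3], [655.4, 159.7], [555.9, 155.3]]
w 408 [314.  205.3] [309 183  11  45] ((314.0618896484375, 205.0435791015625), (44.0706787109375, 9.389628410339355), 88.26429748535156) [[622.4, 223.0], [626.4, 218.4], [603.6, 198.3], [599.4, 203.1]]
w 1600 [198.7 303.5] [176 283  53  47] ((198.42681884765625, 302.3414611816406), (42.0107421875, 48.10152053833008), 38.65980911254883) [[484.0, 245.0], [523.5, 244.8], [521.0,
[... 423 characters left out ...]
94.2]]
w 968 [618.4 428.6] [594 394  46  57] ((623.7500610351562, 425.25006103515625), (22.62741470336914, 65.76092529296875), 45.0) [[603.3, -104.1], [657.5, -92.4], [656.2, -116.7], [600.8, -129.9]]
w 65 [331.2 410.4] [309 407  45  12] ((331.5645446777344, 410.9654846191406), (44.720985412597656, 6.356049537658691), 10.539183616638184) [[476.2, 103.7], [481.8, 107.0], [498.1, 73.6], [492.6, 70.0]]
w 370 [632.6 450.5] [620 432  20  42] ((629.5, 452.5), (41.0, 19.0), 90.0) [[623.8, -114.3], [633.9, -126.7], [606.0, -167.2], [595.3, -154.1]]
now [596.6 199.  165.4] [ 1.7994e+02 -6.0000e-02  3.9110e+01] S [ 78.  372.  165.4] F [ 0.4 -1.  -0.2]
[0.0013, -0.0008, 0.1174, 0.0011, -0.001, -0.0033]
```

View pics/w7.png

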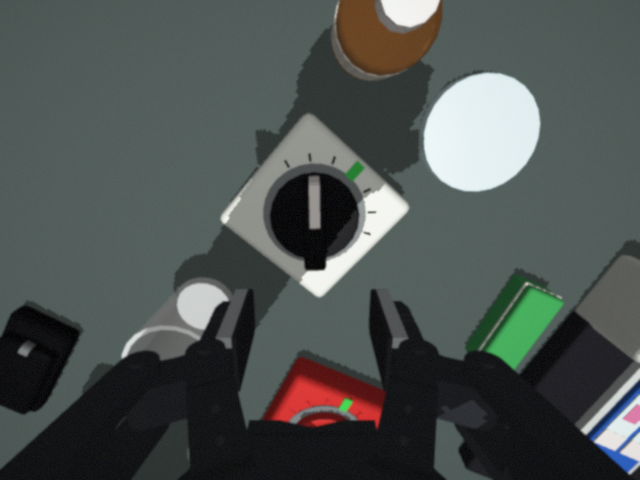

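The wrist view shows the pod knob at (314,215), its pointer at (314,205) and the green mark at (354,171), with the bar nicely parallel to the pads. Descending and gripping.

>>> apply_moves(
  deltas=[
    [0.002,0,0.04,0,0,-0.01],
    [0.002,0,0.08,0,0,-0.01],
    [0.002,0,0.105,0,0,-0.01],
    [0.002,0,0.116,0,0,-0.01],
    [0.002,0,0.116,0,0,-0.01],
  ],
)

```text
clock: 19.82
position: [597.7, 201.4, 48.6]
tool_rot: [180.0, 0.0, 39.8]
ft_force: [-0.1, 0.4, 0.6]
gripper_width: 50.3
grip_force: 0.0
```

>>> apply_moves(
  deltas=[
    [0,0,0,0,0,0],
    [0,0,0,0,0,0],
    [0,0,0,0,0,0],
    [0,0,0,0,0,0],
  ],
  gripper=0,
  force=50,
)

```text
clock: 20.32
position: [600.2, 201.2, 50.2]
tool_rot: [179.8, -0.2, 39.8]
ft_force: [2.1, -3.7, 6.3]
gripper_width: 15.0
grip_force: 51.7
```

```bash
python3 - <<'E'
from h import *
from cell import sensors
s=sensors.read_state();print(s["gripper_width"],s["grip_force"],s["wrist_torque"],s["q"][6])
rows([((598.5,200,49),-1.5)],s)
E
```

```text
15.030989576587324 51.72697305679321 [-0.74246314 -0.44265408  0.08185544] -53.67504822232448
now [600.2 201.2  50.2] [179.8  -0.2  39.8] S [ 81.9 373.3  50.2] F [ 2.1 -3.7  6.3]
[-0.0021, -0.0002, 0.0012, 0.0021, -0.0045, 0.7209]
```

>>> apply_moves(
  deltas=[
    [0,0,-0.001,0,0,0.06],
    [0,0,-0.001,0,0,0.14],
    [0,0,-0.001,0,0,0.22],
    [0,0,-0.001,0,0,0.3],
    [0,0,-0.001,0,0,0.38],
    [0,0,-0.001,0,0,0.46],
    [0,0,-0.001,0,0,0.54],
    [0,0,-0.001,0,0,0.62],
    [0,0,-0.001,0,0,0.68],
    [0,0,-0.001,0,0,0.715],
    [0,0,-0.001,0,0,0.715],
    [0,0,-0.001,0,0,0.715],
  ],
)

```text
clock: 21.82
position: [600.4, 200.6, 50.3]
tool_rot: [179.9, -0.3, -1.2]
ft_force: [4.7, -3.6, 1.0]
gripper_width: 14.7
grip_force: 51.1
```

```bash
python3 - <<'E'
from h import *
from cell import sensors
s=sensors.read_state();print(s["gripper_width"],s["grip_force"],s["wrist_torque"]);rows([((598.5,200,49),-1.5)],s)
E
```

```text
14.722106129640983 51.059494614601135 [-0.77064039 -0.95264373 -0.09060641]
now [600.4 200.6  50.3] [179.91  -0.34  -1.23] S [ 82.  372.7  50.3] F [ 4.7 -3.6  1. ]
[-0.0019, 0.0007, 0.0013, 0.0016, -0.006, 0.0048]
```

Release, rise, and check the pointer against the mark.

>>> apply_moves(
  deltas=[
    [0,0,0,0,0,0],
    [0,0,0,0,0,0],
    [0,0,0,0,0,0],
  ],
  gripper=0.05,
)

```text
clock: 22.2
position: [596.5, 203.7, 48.7]
tool_rot: [-180.0, 0.1, -1.0]
ft_force: [-0.4, 1.3, 0.3]
gripper_width: 49.7
grip_force: 0.0
```

>>> apply_moves(
  deltas=[
    [0,0,-0.02,0,0,0],
    [0,0,-0.06,0,0,0],
    [0,0,-0.11,0,0,0],
    [0,0,-0.12,0,0,0],
    [0,0,-0.12,0,0,0],
    [0,0,-0.12,0,0,0],
  ],
)

```text
clock: 22.95
position: [596.3, 202.6, 168.0]
tool_rot: [180.0, 0.1, -1.1]
ft_force: [-0.1, 0.7, -0.0]
gripper_width: 50.1
grip_force: 0.0
```

```bash
python3 - <<'E'
from h import *
from cell import eyes
w=eyes.get_image("wrist");np.savez("pics/w8.npz",**w)
H=hsv(w);h,s,v=H[...,0],H[...,1],H[...,2]
I=None
for a,c,b,m in blobs((h>45)&(h<80)&(s>120),30):
    X=onz(w,c,34.5)
    if np.hypot(*(X[:2]-[645,199]))<20:
        I=X;px=np.argwhere(m)[:,::-1];P=np.array([onz(w,p,34.5)[:2] for p in px]);Q=P-P.mean(0);u=np.linalg.svd(Q)[2][0];print("index",X.round(1),"long axis",np.degrees(np.arctan2(u[1],u[0])),b)
for a,c,b,m in blobs((s<60)&(v>110),100):
    X=onz(w,c,71)
    if a<1500 and np.hypot(*(X[:2]-[615,199]))<25:
        P=np.array([onz(w,p,71)[:2] for p in np.argwhere(m)[:,::-1]]);Q=P-P.mean(0);u=np.linalg.svd(Q)[2][0];u*=np.sign(u[0]);e=P.mean(0)+u*(Q@u).max();ax=e-32*u
        print("ptr",a,X.round(1),"dir",np.degrees(np.arctan2(u[1],u[0])),"axis",ax,"index dir",np.degrees(np.arctan2(I[1]-ax[1],I[0]-ax[0])))
m=(s<50)&(v>120)
cv2.imwrite("pics/w8.png",cv2.resize(w["color"][80:320,160:480],(800,600)))
rows([])
E
```

```text
index [645.1 198.2  34.5] long axis 179.16136563248025 [311 145   9  18]
ptr 454 [617.7 199.2  71. ] dir -0.9175797654044714 axis [601.08721294 199.51079047] index dir -1.767438962120745
now [596.2 202.5 167.6] [179.94   0.18  -1.08] S [ 78.3 375.4 167.6] F [-0.6  0.1 -0.4]
```

View pics/w8.png

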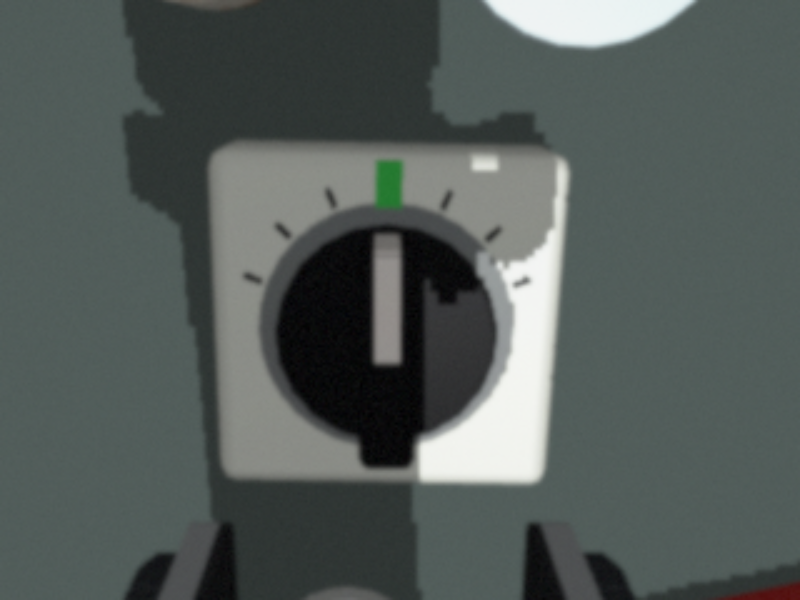

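The pointer at (387,300) points straight at the green mark at (389,185); their axes are -0.9° and -0.8°. The robot is clear, so I'm handing in.

```bash
python3 -c "
from cell import ticket;print(ticket.finish_job())"
```

```text
the job is handed in; nothing more can be done
None
```

The job is handed in after about 23 s on the robot's clock: the carrier is home against the stop, the latch rests in its catch behind the rib, and the focus pointer is within about 1° of the green mark; I took no final picture of the bystanders.

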